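# Close and lock the filter box's service panel

### The arm

A 6-joint arm with a two-finger parallel gripper is mounted at the origin on the work surface. World frame = base frame: x ahead of the robot, y to its left, z up, the work surface at z = 0. Lengths are in mm, angles in rad, forces in N, time in s.
With the tool pointing down it reaches from about 275 to 1000 mm from the base axis. Payload 8.4 kg.
Tool frame: the origin (TCP) lies midway between the tips of the shut fingers; the grasp point (between the pads) lies r.grip_point_offset behind it (r.grip_point_offset is the distance from the TCP to the grasp point, in mm); z points along the fingers, y is the direction in which the jaws open and shut (so a half turn about z gives the same grasp; the last joint's range is limited). The gripper opens to 85 mm and grips with 20 to 120 N. Pads are 22 mm wide; open, the fingers measure 114 mm over their backs; the gripper's body (76 mm by 85 mm) begins 54 mm behind the grasp point. The pads swing forward as they close: fully open they stand 13 mm farther back than shut.
Start: joints at [-1.224, 0.353, 1.633, -0, 1.155, -0.002], TCP at [213.605, -587.368, 231.281] pointing down, gripper open.
Joint ranges: [-2.63, 2.63], [-0.92, 2.1], [0.06, 2.66], [-1.3, 4.44], [0, 2.69], [-3.02, 3.02]. Speed limits (rad/s): [2.22, 2.22, 2.79, 3.14, 3.14, 3.14].

### API

Orientations are given as [roll, pitch, yaw] about the fixed x, y, z axes, in that order (R = Rz(yaw) Ry(pitch) Rx(roll)).
In Python, from rig import r gives the robot as it stands.
- The arm moves only by the tool move_arm, never from a script. Its argument "targets" is one flat list of numbers, 5 for each row, row after row: the gripper's target within -1 to 1 (fully open at 1, half-way at 0, shut at -1), then the shift along the tool's x, y, z in cm, then the turn about the tool's z in degrees. In form: [gripper, tx, ty, tz, turn, gripper, tx, ty, tz, turn, ...]. A call has 1 to 10 rows; each row is the pose to reach, as a shift and turn from the pose commanded when the call began, along the tool's axes at that moment; what a row does not reach only later rows make up. A row lasts 1/10 s, in which the tool goes at most 50 mm and 8.59 degrees, less where a joint would pass 70% of its speed; a pose out of reach is approached as far as the arm can. A call with a gripper value outside its range is refused whole. The fingers move at their own pace and stop on an object; "squeeze" is the grip in N (left out, the last holds). Time passes only in rows, so rows that repeat a pose let the fingers close. It gives the time, the measured TCP pose, the force and the opening at its end, in the units of the state.
- r.sense(): the state, without advancing time (a new reading comes with each control period).
- r.grab_frame(name): name is "side" or "top" or "wrist"; returns a dict with "img" (400x640x3 uint8, blue, green, red), "K" (3x3 intrinsics, pixels), "k1" (the pictures are not rectified: a ray, as slopes to the right and down, at radius r is drawn at 1 + k1 r^2 times it, then the intrinsics apply), "world_to_cam" (4x4, takes a point from world to camera coordinates). Camera axes: x right, y down, z forward; pixel columns grow to the right and rows downward; lengths in mm; the calibration is good to about 2 mm. A picture is of the moment at which its call begins. There is no depth.
- r.sign_off(): hands the job in, once; it reports no verdict.
Trained networks look in a picture, given as the dict that the camera call returned (one of the last four; its "shot" number tells which), for a name from the list of things; names that differ only in an ending like _2 or _b are one class to them, and where a whole thing is asked for, a point or a joint stands for the part that bears it (a point fixed in the world has none). Each returns a list of dicts, best first, with "conf" (0 to 1); they miss things now and then, are a little off and sometimes report something else, mostly with a low value. They report only what shows in the picture. A call takes as long as a camera call.
- r.outline_of(picture, thing): "region" (400x640 bool, what is visible of it).
- r.mark_of(picture, thing): "position" ([x, y, z] in mm, in world coordinates, good to about 4 mm: a listed point, or the origin of a listed thing).
The state is a dict: "clock": time; "qpos": joint angles; "qvel": joint speeds; "joint_efforts": joint torques, N m; "eef_pos": TCP position; "tcp_rot": TCP orientation; "contact_force": force on the tool from outside, world axes, zero at the start; "wrist_torque": the same for the moment, N m; "opening": opening from 0.0 (shut) to 1.0 (fully open).
Only numpy, scipy, OpenCV 4.12 (cv2) and the standard library are available. Lean on these libraries where they do the work, as an engineer would, in place of code of your own. Each camera call takes 0.05 s, during which the arm holds its last target.

### The job

Push the water-filter box's raised white service panel fully shut with your fingertips, then set a fingertip in the slot of its black quarter-turn fastener and turn it clockwise, all the way to its stop, so that the slot lines up with the green marks and the panel is locked. Do not turn the fastener before the panel is shut, do not lift the panel, and leave the things standing around the box where they are. Finish clear of everything.

Things in the scene. Friction and masses are not known exactly. Their poses are not given: they have to be found in the camera images.
- filter_box: Fixed water-filter box of grey sheet metal, 220 mm (its x) by 260 mm (its y), open-topped, walls 110 mm high, with two white cartridges inside. Origin: centre of its underside, on the worktop. Its x axis runs from its front (robot side) to its hinge side; z is up.
- panel (a joint): Angle in rad of the white hinged service panel on top of the box: 0 = shut flush on the walls, grows as its front edge rises (starts between 0.40 and 0.75; stop at 1.1). A stiff friction hinge holds it at any angle; a push of some 2 to 8 N near the front edge closes it, and it stays shut.
- panel_hinge (a point): Middle of the panel's hinge axis, at its rear edge, level with its underside: 110 mm above the worktop and 110 mm to +x of the box's origin, along the box's x. The axis lies along the box's y. The point turns with the panel: its -x runs along the panel to the front edge, 220 mm away. The panel is 260 mm wide, 12 mm thick.
- push_left (a point): Point on the panel's top face near its front left corner (195 mm from the hinge line, 90 mm to +y of the middle), a clear flat place to push; moves with the panel.
- push_right (a point): The same near the front right corner (90 mm to -y of the middle).
- cam (a joint): Turn in rad of the black quarter-turn fastener: 0 = unlocked, slot along the box's y, in line with the two red marks; 1.571 = locked, at its hard stop, slot along the box's x, in line with the two green marks. Grows clockwise seen from above. Starts between 0 and 0.30. Light friction, about 0.1 N m, no spring: it stays where it is left.
- slot (a point): Centre of the fastener's slot mouth, on the turning axis, flush with the panel's top face: 122 mm above the worktop when shut, 140 mm from the hinge line, mid-panel (30 mm to -x of the box's origin). Black disc, 104 mm across, flush in the panel; its one straight slot is 32 mm wide, 78 mm long, 18 mm deep, yellow floor. Turns with the disc: point y lies along the slot, z is the panel's outward normal.
- mug: blue ceramic mug, 80 mm wide, 90 mm tall. Loose bystander, to be left alone. Origin: centre of its underside.
- cartridge: spare filter cartridge standing upright, white with a blue band, 54 mm wide, 130 mm tall. Loose bystander, to be left alone. Origin: centre of its underside.
- tamper: dark steel coffee tamper standing on its 56 mm foot, 90 mm tall. Loose bystander, to be left alone. Origin: centre of its underside.
- tin: green coffee jar with a steel lid, 72 mm wide, 100 mm tall. Loose bystander, to be left alone. Origin: centre of its underside.
- dripper: copper bowl-shaped dripper, 104 mm wide, 70 mm tall. Loose bystander, to be left alone. Origin: centre of its underside.
- screwdriver: orange-handled screwdriver lying flat. Loose bystander, to be left alone. Origin: on its underside.

How it is judged:
By the outcome, as a careful person would: the job done as asked, in the order asked, and still so for the second after the job is handed in, with the robot touching nothing.
It also fails if it takes over 45 s, if anything falls off the work surface, if the arm or the gripper's body presses on something with over 40 N, if the wrist force passes 120 N, or if a joint passes its speed limit or range.

## Working session

There is one attempt and no reset: what is moved stays moved. The work goes in short steps, Python scripts to look and compute and a tool call to move; the robot and the scene stay as the last step left them, time stands still between calls to the robot, and variables do not carry over. Pictures are saved under pics/ and viewed, and the job is handed in when it is done.

Besides the shell and the picture viewer there is one more tool, called after "Request:" by a JSON object that holds its "method" and its "body". move_arm: Moves the arm, as the interface text tells. Its arguments: {"type":"object","properties":{"targets":{"type":"array","items":{"type":"number"}},"squeeze":{"type":"number"}},"required":["targets"]}

```bash
mkdir -p pics; cat > h.py <<'E'
import numpy as np, cv2
from rig import r
def pt(f,px):
    K=f["K"];k=f["k1"]
    a=(px[0]-K[0,2])/K[0,0];b=(px[1]-K[1,2])/K[1,1]
    d=np.array([a,b]);u=d.copy()
    for _ in range(20): u=d/(1+k*(u@u))
    T=f["world_to_cam"];R=T[:3,:3];t=T[:3,3]
    return -R.T@t, R.T@np.array([u[0],u[1],1.])
def onz(f,px,z):
    o,d=pt(f,px); return o+d*(z-o[2])/d[2]
def proj(f,P):
    c=f["world_to_cam"]@np.r_[P,1];u=c[:2]/c[2];u=u*(1+f["k1"]*(u@u))
    return f["K"][:2,:2]@u+f["K"][:2,2]
E
python3 - <<'E'
from h import *
for n in ["top","side"]:
    f=r.grab_frame(n);cv2.imwrite(f"pics/{n}0.png",f["img"])
    for t in ["filter_box","panel_hinge","push_left","push_right","slot","mug","cartridge","tamper","tin","dripper","screwdriver"]:
        m=r.mark_of(f,t)
        if m: print(n,t,np.round(m[0]["position"]),round(m[0]["conf"],2))
s=r.sense();print(s["clock"],s["eef_pos"],s["tcp_rot"],s["contact_force"],r.grip_point_offset)
E
```

```text
top filter_box [555. -98.  -0.] 0.89
top panel_hinge [ 666. -107.  113.] 0.9
top push_left [517.  -2. 224.] 0.75
top push_right [ 498. -180.  224.] 0.84
top slot [554. -94. 196.] 0.93
top mug [523. 128.   3.] 0.62
top cartridge [ 484. -271.   -1.] 0.67
top tamper [ 580. -271.    0.] 0.71
top tin [736. -70.   2.] 0.77
top dripper [ 746. -196.    4.] 0.81
top screwdriver [393. -77.   0.] 0.68
side filter_box [556. -97.   2.] 0.84
side panel_hinge [ 664. -102.  110.] 0.83
side push_left [517.   0. 224.] 0.85
side slot [ 554. -101.  197.] 0.66
side mug [522. 129.  -2.] 0.55
side cartridge [ 489. -270.   -1.] 0.95
side tamper [ 574. -276.    2.] 0.6
side tin [737. -70.  -2.] 0.75
side dripper [ 746. -199.    0.] 0.88
side screwdriver [391. -78.  -3.] 0.81
1.2 [ 213.59354979 -587.37857705  231.28624679] [3.14156091e+00 4.02003102e-05 3.48819280e-01] [-0.26384284  0.04117982 -0.06749486] 18.700000000000003
```

```bash
sleep 1
```

```text
(no output)
```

View pics/top0.png

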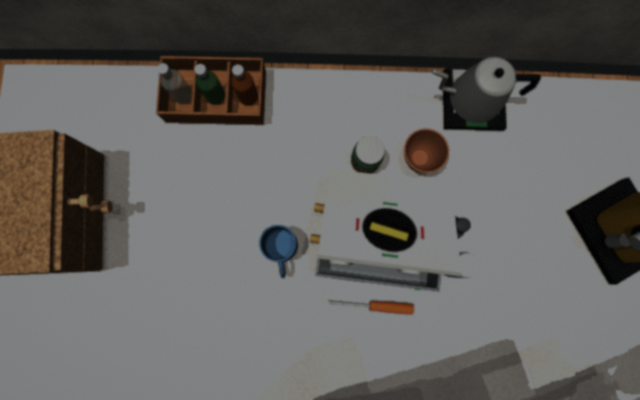

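View pics/side0.png

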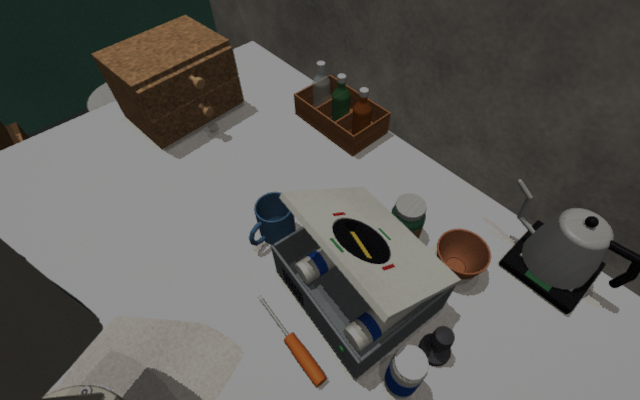

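The top view shows the box with its front wall edge running from about (317,272) to (440,288) and the slot at (370,227)-(408,238). The side view agrees, with the panel about 0.55 rad open. Next I'll refine the box yaw and cam angle.

```bash
python3 - <<'E'
from h import *
f=r.grab_frame("top")
im=f["img"][160:320,290:490]
cv2.imwrite("pics/crop.png",cv2.resize(cv2.convertScaleAbs(im,alpha=1.6),None,fx=4,fy=4,interpolation=cv2.INTER_CUBIC)[:600])
P={k:[] for k in["filter_box","panel_hinge","push_left","push_right","slot"]}
for n in["top","side","top","side"]:
    g=r.grab_frame(n)
    for k in P:
        m=r.mark_of(g,k)
        if m:P[k].append(m[0]["position"])
for k in P: print(k,len(P[k]),np.round(np.mean(P[k],0),1),np.round(np.ptp(P[k],0),1))
E
```

```text
filter_box 4 [ 5.565e+02 -9.500e+01 -1.000e-01] [3.1 2.8 1.8]
panel_hinge 4 [ 666.8 -106.8  110. ] [3.3 2.8 3.9]
push_left 3 [5.151e+02 5.000e-01 2.252e+02] [4.6 4.9 4.2]
push_right 4 [ 498.  -179.9  225.4] [2.4 4.9 4. ]
slot 4 [552.8 -95.8 197.1] [2.3 4.4 1.4]
```

View pics/crop.png

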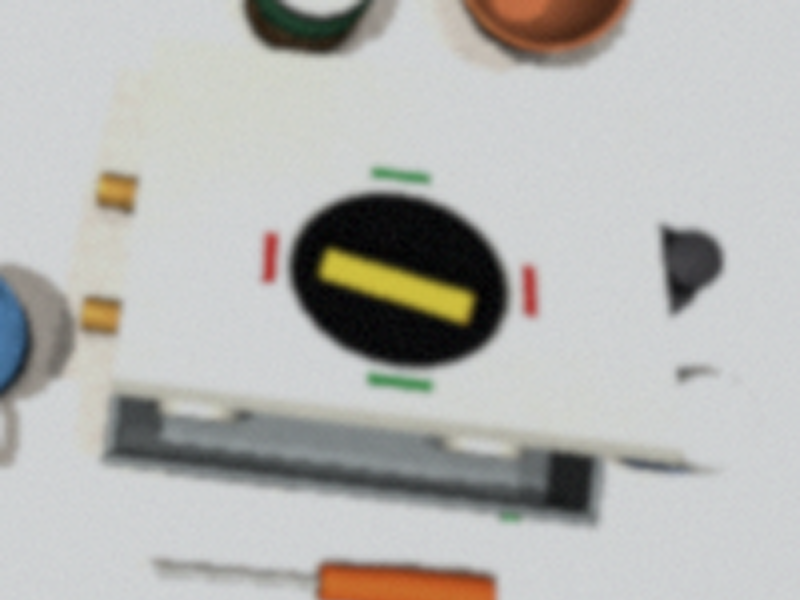

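The crop shows the front wall's top corners at about px (317.5,274) and (439,290), the red marks at (357.5,224) and (422.5,232.5), and the slot about 0.15 rad past red.

```bash
cat >> h.py <<'E'
def boxfit():
    pass
E
python3 - <<'E'
from h import *
from scipy.optimize import least_squares
f=r.grab_frame("top")
A=onz(f,(317.3,274.5),110);B=onz(f,(439.3,290.3),110)
d=A-B;print(A,B,np.linalg.norm(d),"yaw",np.degrees(np.arctan2(-d[0],d[1])))
# joint fit: x,y,yaw,angle
c=lambda x,y:np.array([290+x/4,160+y/4])
# local panel pts (dist from hinge, y, height above underside)
obs=[((140,60+8,12),c(270,257)),((140,-68,12),c(530,290)),]
def W(p,dist,y,h):
    x,yy,ps,a=p
    l=np.array([110-dist*np.cos(a)+h*np.sin(a),y,110+dist*np.sin(a)+h*np.cos(a)])
    C,S=np.cos(ps),np.sin(ps)
    return np.array([x+C*l[0]-S*l[1],yy+S*l[0]+C*l[1],l[2]])
def B0(p,l):
    C,S=np.cos(p[2]),np.sin(p[2]);return np.array([p[0]+C*l[0]-S*l[1],p[1]+S*l[0]+C*l[1],l[2]])
net={"b":([0,0,0],[556.5,-95,0])}
def res(p):
    e=[]
    for l,o in[((-110,130,110),(317.3,274.5)),((-110,-130,110),(439.3,290.3))]: e+=list((proj(f,B0(p,l))-o)*2)
    m=(c(270,257)+c(530,290))/2
    e+=list((proj(f,W(p,140,0,12))-c(399,279))*1)
    e+=list((B0(p,(0,0,0))-[556.5,-95,0])/3); e+=list((W(p,0,0,0)-[666.8,-106.8,110])/3)
    e+=list((W(p,195,90,12)-[515.1,.5,225.2])/3);e+=list((W(p,195,-90,12)-[498,-179.9,225.4])/3);e+=list((W(p,140,0,12)-[552.8,-95.8,197.1])/3)
    return e
s=least_squares(res,[556,-95,-.11,.55]);p=s.x;print(p,np.degrees(p[2]),np.round(res(p),1))
# cam: slot ends -> panel plane coords
e1,e2=c(322,262),c(472,310)
def pl(px):
    o,d=pt(f,px);q=least_squares(lambda v:proj(f,W(p,v[0],v[1],12-18))-px,[140,0]).x;return q
q1,q2=pl(e1),pl(e2);print(q1,q2,"cam",np.arctan2(q1[0]-q2[0],-(q1[1]-q2[1])), )
print("slot shut",W([*p[:3],0],140,0,12),"right",W(p,195,-90,12),W([*p[:3],0],195,-90,12))
E
```

```text
[460.80541298  38.8365777  110.        ] [ 434.21085631 -214.64440906  110.        ] 254.87228388728505 yaw -5.989409782468842
[ 5.56419806e+02 -9.79669037e+01 -9.92410623e-02  5.54501064e-01] -5.686094021898047 [-3.4  0.9  1.7  0.2  0.2 -1.8 -0.  -1.   0.  -0.3 -0.7  0.   0.3 -1.3
 -0.8  0.1 -0.9 -0.8  0.3 -0.6 -1.1]
[125.98943705  34.96955902] [143.86807064 -38.85166748] cam -2.903979632135104
slot shut [526.56741653 -94.99455643 122.        ] right [ 498.28253995 -182.62330505  222.87320068] [ 462.92099424 -179.10242128  122.        ]
```

Request:
{"method": "move_arm", "body": {"targets": [-1,4.1,-2.8,-2,0,-1,8.2,-5.6,-3.9,0,-1,12.4,-8.4,-3.9,0,-1,16.5,-11.2,-3.9,0,-1,20.6,-14,-3.9,0,-1,24.7,-16.8,-3.9,0,-1,28.8,-19.6,-3.9,0,-1,33,-22.4,-3.9,0,-1,37.1,-25.2,-3.9,0,-1,41.2,-28,-3.9,0]}}

```text
clock: 3.5
eef_pos: [503.1, -185.7, 270.6]
tcp_rot: [3.141, -0.001, 0.349]
contact_force: [0.1, 0.2, -0.0]
opening: -0.001
```

Request:
{"method": "move_arm", "body": {"targets": [-1,0,0,0,0,-1,0,0,0,0]}}

```text
clock: 3.7
eef_pos: [502.5, -186.6, 270.2]
tcp_rot: [3.142, 0.0, 0.352]
contact_force: [-0.2, -0.1, -0.1]
opening: -0.003
```

Request:
{"method": "move_arm", "body": {"targets": [-1,0,0,2,0,-1,0,0,3.5,0,-1,0,0,4.5,0,-1,-0.3,-0.1,5.2,0,-1,-0.5,-0.2,6,0,-1,-0.8,-0.3,7,0,-1,-1.1,-0.5,8,0,-1,-1.4,-0.6,9,0]}}

```text
clock: 4.5
eef_pos: [486.4, -186.7, 179.6]
tcp_rot: [-3.142, 0.0, 0.349]
contact_force: [-1.6, 0.5, 2.3]
opening: -0.003
```

Request:
{"method": "move_arm", "body": {"targets": [-1,-0.3,-0.1,1,0,-1,-0.6,-0.2,2,0,-1,-0.9,-0.4,3,0,-1,-1.2,-0.5,4,0,-1,-1.5,-0.6,4.8,0,-1,-1.6,-0.7,5.3,0,-1,-1.6,-0.7,5.6,0,-1,-1.6,-0.7,5.8,0]}}

```text
clock: 5.3
eef_pos: [469.1, -185.5, 122.0]
tcp_rot: [-3.141, 0.001, 0.349]
contact_force: [-3.6, 1.3, 11.6]
opening: -0.0
```

Request:
{"method": "move_arm", "body": {"targets": [-1,0,0,0.1,0,-1,0,0,0.2,0,-1,0,0,0.3,0,-1,0,0,0.3,0]}}

```text
clock: 5.7
eef_pos: [469.1, -185.6, 121.8]
tcp_rot: [-3.141, 0.001, 0.349]
contact_force: [-12.1, 3.4, 35.6]
opening: -0.005
```

Panel is hard against the walls (35 N, z 121.8). I'll lift off and turn the wrist.

Request:
{"method": "move_arm", "body": {"targets": [-1,0,0,-2,0,-1,0,0,-5,0,-0.2,0,0,-8,-8,-0.2,0,0,-8,-16,-0.2,0,0,-8,-24,-0.2,0,0,-8,-32,-0.2,0,0,-8,-40,-0.2,0,0,-8,-48,-0.2,0,0,-8,-56,-0.2,0,0,-8,-64]}}

```text
clock: 6.7
eef_pos: [469.5, -185.6, 199.3]
tcp_rot: [3.141, -0.0, 1.472]
contact_force: [0.3, -0.3, -0.7]
opening: 0.398
```

Request:
{"method": "move_arm", "body": {"targets": [-0.2,0,0,0,-8,-0.2,0,0,0,-16,-0.2,0,0,0,-24,-0.2,0,0,0,-32,-0.2,0,0,0,-40,-0.2,0,0,0,-48,-0.2,0,0,0,-56,-0.2,0,0,0,-64,-0.2,0,0,0,-72,-0.2,0,0,0,-76]}}

```text
clock: 7.7
eef_pos: [469.6, -185.6, 199.4]
tcp_rot: [3.142, 0.0, 2.798]
contact_force: [1.0, 0.2, -0.2]
opening: 0.404
```

```bash
python3 - <<'E'
from h import *
for n in ["top","side","wrist"]:
    f=r.grab_frame(n);cv2.imwrite(f"pics/{n}1.png",cv2.convertScaleAbs(f["img"],alpha=1.5))
    for t in ["filter_box","panel_hinge","push_left","push_right","slot","cartridge"]:
        m=r.mark_of(f,t)
        if m: print(n,t,np.round(m[0]["position"],1),round(m[0]["conf"],2))
s=r.sense();print(s["clock"],s["eef_pos"],s["tcp_rot"],s["contact_force"],s["opening"],s["qpos"])
E
```

```text
top filter_box [556.  -95.   -3.2] 0.82
top panel_hinge [ 667.2 -105.7  111.2] 0.7
top push_left [ 4.837e+02 -3.000e-01  1.236e+02] 0.61
top push_right [ 458.6 -179.3  121.9] 0.61
top slot [ 665.9 -107.7  111.5] 0.65
side filter_box [555.4 -95.9  -1.1] 0.86
side push_left [477.7   8.  121.8] 0.69
side push_right [ 462.8 -177.3  121.5] 0.88
side slot [524.4 -94.4 124.8] 0.59
side cartridge [ 488.9 -271.3    4.2] 0.82
wrist filter_box [556.4 -95.   -2.9] 0.67
wrist panel_hinge [ 659.9 -108.3  111.6] 0.89
wrist push_left [478.2  -3.1 124.9] 0.63
wrist push_right [ 459.2 -181.2  118.2] 0.69
wrist slot [526.5 -92.2 123.4] 0.56
wrist cartridge [ 490.6 -269.7    1.3] 0.82
8.75 [ 469.48388347 -185.64910498  199.29310442] [-3.14158017e+00  4.48933003e-05  2.79222242e+00] [ 0.50794863 -0.41636464 -0.37765144] 0.3968425188842464 [-3.79526131e-01  2.02445478e-01  1.91903693e+00 -1.30490569e-05
  1.02006500e+00 -1.60094539e+00]
```

View pics/top1.png

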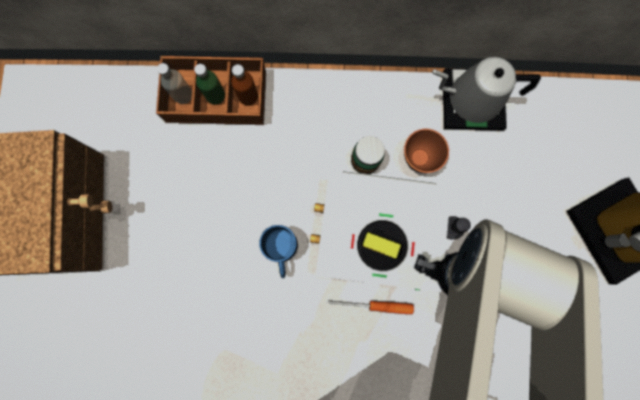

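View pics/side1.png

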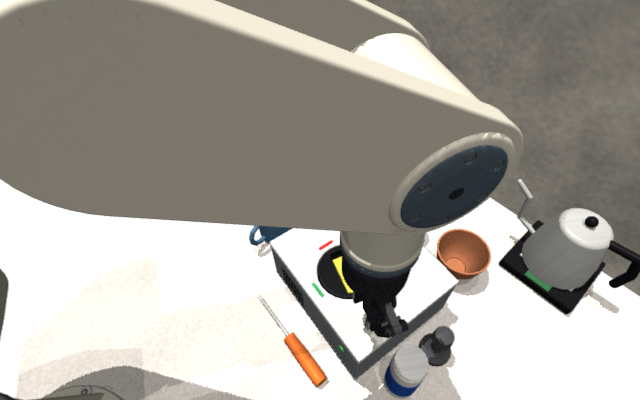

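View pics/wrist1.png

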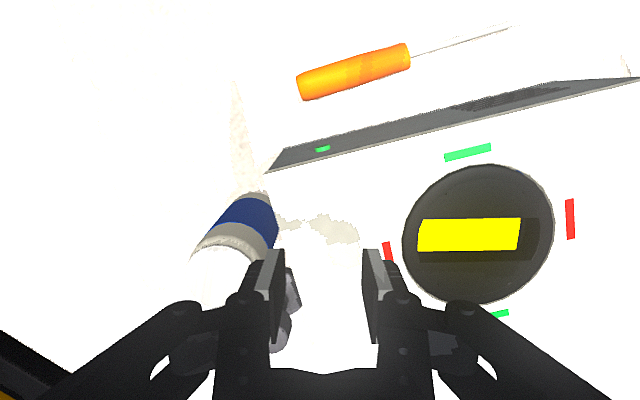

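All three pictures show the panel shut and flush. In the top view the disc is at about (382,245) and the slot lies near its start angle. I'll measure the disc centre and slot direction.

```bash
python3 - <<'E'
from h import *
def mark(f,mask):
    n,l,st,c=cv2.connectedComponentsWithStats(mask.astype(np.uint8));return st,c,l
for n in ["top","wrist"]:
    f=r.grab_frame(n);im=f["img"].astype(int)
    B,G,R=im[...,0],im[...,1],im[...,2]
    yel=(R>80)&(G>80)&(B<60)
    st,c,l=mark(f,yel)
    for i in range(1,len(st)):
        if st[i,4]>100 and not(n=="top" and c[i][0]>550):
            ys,xs=np.where(l==i);
            rect=cv2.minAreaRect(np.c_[xs,ys].astype(np.float32));bp=cv2.boxPoints(rect)
            w=np.array([onz(f,q,104) for q in bp]);e=[w[1]-w[0],w[2]-w[1]];L=max(e,key=np.linalg.norm)
            print(n,"yellow",rect,[round(np.linalg.norm(x)) for x in e],"dir",np.degrees(np.arctan2(L[1],L[0]))%180,w.mean(0).round(1))
    for nm,m in[("red",(R>100)&(G<60)&(B<80)),("green",(G>R+40)&(G>B+20)&(G>70))]:
        st,c,l=mark(f,m)
        for i in range(1,len(st)):
            if st[i,4]>(8 if n=="top" else 40):
                w=onz(f,c[i],122)
                if np.hypot(w[0]-526,w[1]+95)<90: print(n,nm,c[i].round(1),st[i,4],w.round(1))
    # disc ellipse
    s0=proj(f,np.array([526,-95,122.]))
    if n=="top":
        m=(im.max(2)<70)|yel
        st,c,l=mark(f,m);i=l[int(s0[1]),int(s0[0])]
        print("disc",i,c[i],st[i],onz(f,c[i],122))
E
```

```text
top yellow ((26.5, 202.0), (53.0, 142.0), 0.0) [314, 122] dir 7.138842697001322 [600.9 674.1 104. ]
top yellow ((381.2054748535156, 244.9520721435547), (35.463470458984375, 14.279020309448242), 20.556045532226562) [30, 75] dir 70.75907994261665 [525.5 -94.  104. ]
top red [412.5 248.4] 15 [ 519.  -156.3  122. ]
top green [385.8 214.9] 26 [ 587.2 -100.7  122. ]
top green [378.6 275.1] 21 [462.8 -86.7 122. ]
disc 40 [382.11173184 245.04113763] [ 357  220   51   51 1969] [524.4147703  -93.37071895 122.        ]
wrist yellow ((353.28240966796875, 70.3874282836914), (27.678159713745117, 116.04035949707031), 72.34988403320312) [73, 17] dir 86.82400929710387 [ 393.1 -137.9  104. ]
wrist yellow ((468.50360107421875, 234.2425994873047), (32.467079162597656, 103.45939636230469), 89.157470703125) [75, 26] dir 70.83332200463062 [529.1 -93.8 104. ]
wrist red [569.5 218.4] 328 [531.6 -31.4 122. ]
wrist red [387.2 250.7] 139 [ 511.7 -154.5  122. ]
wrist green [467.2 151.9] 446 [463.9 -87.  122. ]
wrist green [500.4 313.1] 116 [588.6 -90.6 122. ]
```

Slot centre is (525.5, -94) with direction 70.8°, from both the top and wrist views. The tool is already aligned within 1°. Move above it.

Request:
{"method": "move_arm", "body": {"targets": [-0.2,-0.7,3.5,0,-0.8,-0.2,-1.4,7,0,-0.8,-0.2,-2.1,10.5,0,-0.8,-0.2,-2.1,10.5,2.5,-0.8,-0.2,-2.1,10.5,5,-0.8,-0.2,-2.1,10.5,6,-0.8,-0.2,-2.1,10.5,6,-0.8]}}

```text
clock: 9.55
eef_pos: [524.1, -94.0, 138.0]
tcp_rot: [-3.141, -0.003, 2.806]
contact_force: [0.0, 0.4, 0.2]
opening: 0.399
```

```bash
python3 - <<'E'
from h import *
s=r.sense();print(s["eef_pos"],s["tcp_rot"],s["contact_force"])
for n in ["wrist","top"]:
    f=r.grab_frame(n);im=cv2.convertScaleAbs(f["img"],alpha=1.3)
    if n=="top": im=cv2.resize(im[180:310,300:460],None,fx=4,fy=4)
    cv2.imwrite(f"pics/{n}2.png",im)
E
```

```text
[524.09814299 -94.01530781 138.04411475] [-3.14113075e+00 -2.89859900e-03  2.80612482e+00] [0.00724535 0.39554808 0.21301166]
```

View pics/wrist2.png

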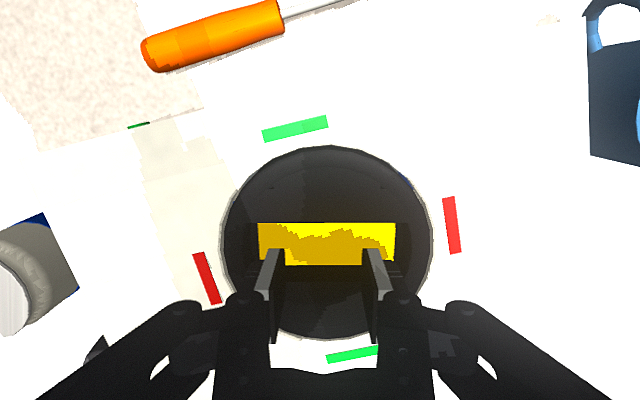

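The wrist view shows both fingertips, at (268,255) and (378,255), centred lengthwise over the yellow slot, which spans x 258–396. Lower into it.

Request:
{"method": "move_arm", "body": {"targets": [-0.2,0,0,0.7,0,-0.2,0,0,1.4,0,-0.2,0,0,1.8,0,-0.2,0,0,2.2,0,-0.2,0,0,2.6,0,-0.2,0,0,3,0,-0.2,0,0,3,0]}}

```text
clock: 10.35
eef_pos: [524.8, -94.1, 108.7]
tcp_rot: [-3.141, -0.001, 2.806]
contact_force: [0.7, -0.3, -0.1]
opening: 0.4
```

Request:
{"method": "move_arm", "body": {"targets": [-0.2,0,0,0.1,5,-0.2,0,0,0.2,10,-0.2,0,0,0.2,15,-0.2,0,0,0.2,20,-0.2,0,0,0.2,25,-0.2,0,0,0.2,30,-0.2,0,0,0.2,35,-0.2,0,0,0.2,40]}}

```text
clock: 11.15
eef_pos: [524.7, -93.9, 107.2]
tcp_rot: [-3.141, -0.001, 2.105]
contact_force: [-0.8, 1.5, 0.8]
opening: 0.4
```

```bash
python3 - <<'E'
from h import *
s=r.sense();print(s["eef_pos"],s["tcp_rot"],s["contact_force"],s["wrist_torque"])
f=r.grab_frame("wrist");cv2.imwrite("pics/wrist3.png",cv2.convertScaleAbs(f["img"],alpha=1.3))
E
```

```text
[524.73713147 -93.88159299 107.21525037] [-3.14107095e+00 -7.95230660e-04  2.10463508e+00] [-0.79779356  1.53604734  0.84293665] [0.29239172 0.14909758 0.19457377]
```

View pics/wrist3.png

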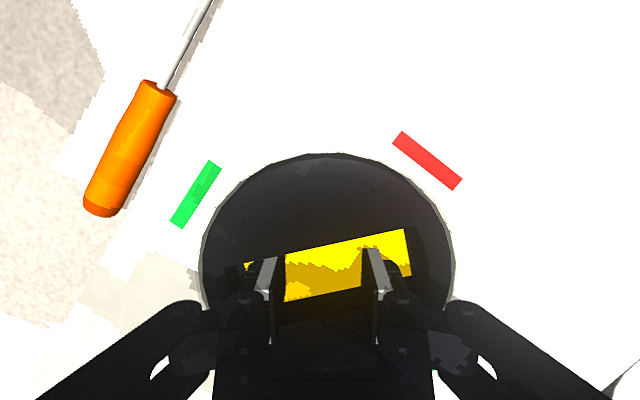

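The wrist view shows the slot following the fingers with about 11° lag. Continue.

Request:
{"method": "move_arm", "body": {"targets": [-0.2,0,0,0,5,-0.2,0,0,0,10,-0.2,0,0,0,15,-0.2,0,0,0,20,-0.2,0,0,0,25,-0.2,0,0,0,30,-0.2,0,0,0,35,-0.2,0,0,0,39,-0.2,0,0,0,42,-0.2,0,0,0,42]}}

```text
clock: 12.2
eef_pos: [524.4, -93.2, 107.2]
tcp_rot: [-3.14, -0.001, 1.375]
contact_force: [-2.7, 5.8, 1.9]
opening: 0.399
```

```bash
python3 - <<'E'
from h import *
s=r.sense();print(s["eef_pos"],s["tcp_rot"],s["contact_force"],s["wrist_torque"])
f=r.grab_frame("wrist");cv2.imwrite("pics/wrist4.png",cv2.convertScaleAbs(f["img"],alpha=1.3))
E
```

```text
[524.43342103 -93.16078424 107.15946884] [-3.13984171e+00 -1.18989828e-03  1.37490491e+00] [-2.65807494  5.77231789  1.93564613] [0.90836265 0.31265068 0.06906814]
```

View pics/wrist4.png

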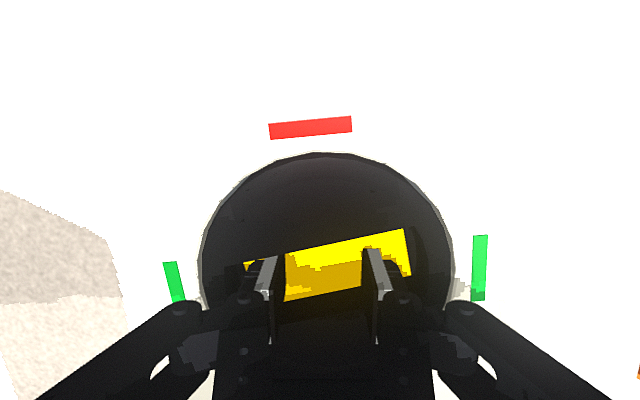

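About 6° remain to the stop: the slot's tilt is ~12° against the mark's ~5.5°.

Request:
{"method": "move_arm", "body": {"targets": [-0.2,0,0,0,2,-0.2,0,0,0,4,-0.2,0,0,0,6,-0.2,0,0,0,7,-0.2,0,0,0,7]}}

```text
clock: 12.75
eef_pos: [524.5, -93.0, 107.2]
tcp_rot: [-3.14, -0.001, 1.254]
contact_force: [-2.2, 7.3, 0.3]
opening: 0.395
```

```bash
python3 - <<'E'
from h import *
s=r.sense();print(s["eef_pos"],s["tcp_rot"],s["contact_force"],s["wrist_torque"])
E
```

```text
[524.46259765 -92.98637475 107.18119011] [-3.13967162e+00 -1.27007766e-03  1.25380807e+00] [-2.21899367  7.3143039   0.2905348 ] [1.11979126 0.25306939 0.07058603]
```

Request:
{"method": "move_arm", "body": {"targets": [-0.2,0,0,0,1,-0.2,0,0,0,2,-0.2,0,0,0,3,-0.2,0,0,0,3]}}

```text
clock: 13.15
eef_pos: [524.5, -92.9, 107.2]
tcp_rot: [-3.14, -0.001, 1.203]
contact_force: [-1.2, 8.4, 2.1]
opening: 0.398
```

```bash
python3 - <<'E'
from h import *
s=r.sense();print(s["eef_pos"],s["tcp_rot"],s["contact_force"],s["wrist_torque"])
f=r.grab_frame("wrist");cv2.imwrite("pics/wrist5.png",cv2.convertScaleAbs(f["img"],alpha=1.3))
E
```

```text
[524.49466147 -92.87521999 107.18067354] [-3.13967215e+00 -9.76507018e-04  1.20310011e+00] [-1.22819902  8.39670719  2.062167  ] [1.34347464 0.27093653 0.91155938]
```

View pics/wrist5.png

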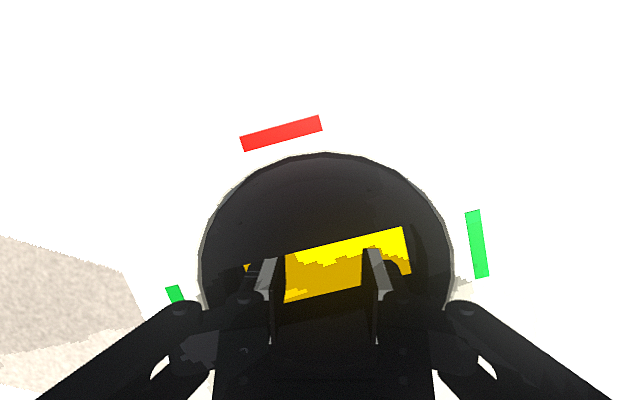

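The moment about z jumped from 0.07 to 0.91 N m and the slot is now parallel to the red bar, so it is at the stop. I'll add a firm confirmation, then back off and lift.

Request:
{"method": "move_arm", "body": {"targets": [-0.2,0,0,0,1,-0.2,0,0,0,1.5,-0.2,0,0,0,1.5]}}

```text
clock: 13.5
eef_pos: [524.5, -92.9, 107.2]
tcp_rot: [-3.14, -0.0, 1.18]
contact_force: [-1.8, 9.0, 2.2]
opening: 0.4
```

```bash
python3 - <<'E'
from h import *
s=r.sense();print(s["eef_pos"],s["tcp_rot"],s["contact_force"],s["wrist_torque"])
E
```

```text
[524.53046518 -92.86035533 107.23796226] [-3.13980445e+00 -3.85836577e-04  1.17955719e+00] [-1.81598832  8.9901551   2.22284761] [1.52215525 0.25429883 1.98280841]
```

Moment is now 1.98 N m, so it is at the hard stop. Unload by turning back within the slack, then lift.

Request:
{"method": "move_arm", "body": {"targets": [-0.2,0,0,0,-3,-0.2,0,0,0,-6,-0.2,0.05,0,0,-8,-0.2,0.05,0,0,-8]}}

```text
clock: 13.9
eef_pos: [525.5, -93.7, 107.4]
tcp_rot: [3.141, 0.0, 1.316]
contact_force: [-0.1, 0.0, 0.8]
opening: 0.401
```

Request:
{"method": "move_arm", "body": {"targets": [-0.2,0,0,-1.5,0,-0.2,0,0,-3,0,-0.2,0,0,-6,0,-0.2,0,0,-10,0,-0.2,0,0,-14,0,-0.2,0,0,-14,0]}}

```text
clock: 14.5
eef_pos: [528.5, -94.3, 252.9]
tcp_rot: [3.132, -0.001, 1.314]
contact_force: [0.7, 0.3, -0.8]
opening: 0.399
```

Request:
{"method": "move_arm", "body": {"targets": [-0.2,-4,-1.6,0,0,-0.2,-8,-3.2,0,0,-0.2,-12,-4.8,0,0,-0.2,-16,-6.4,0,0,-0.2,-20,-8,0,0,-0.2,-24,-9.6,0,0,-0.2,-28,-11.2,0,0,-0.2,-32,-12.8,0,0,-0.2,-35,-14,0,0,-0.2,-35,-14,0,0]}}

```text
clock: 15.5
eef_pos: [298.9, -399.2, 246.9]
tcp_rot: [-3.141, 0.001, 1.31]
contact_force: [0.8, 0.3, 0.3]
opening: 0.402
```

```bash
python3 - <<'E'
from h import *
for n in ["top","side"]:
    f=r.grab_frame(n)
    for t in ["filter_box","push_left","push_right","slot","mug","cartridge","tamper","tin","dripper","screwdriver"]:
        m=r.mark_of(f,t)
        if m: print(n,t,np.round(m[0]["position"]),round(m[0]["conf"],2))
    if n=="top":
        c=cv2.resize(cv2.convertScaleAbs(f["img"],alpha=1.4)[160:320,290:490],None,fx=3.7,fy=3.7,interpolation=cv2.INTER_CUBIC)
        im=f["img"].astype(int);B,G,R=im[...,0],im[...,1],im[...,2]
        yel=((R>80)&(G>80)&(B<60));yel[:,:330]=0;yel[:,500:]=0
        ys,xs=np.where(yel);bp=cv2.boxPoints(cv2.minAreaRect(np.c_[xs,ys].astype(np.float32)))
        w=np.array([onz(f,q,104) for q in bp]);L=max([w[1]-w[0],w[2]-w[1]],key=np.linalg.norm);print("slot dir",np.degrees(np.arctan2(L[1],L[0])),np.linalg.norm(L))
    else: c=f["img"]
    cv2.imwrite(f"pics/{n}9.png",c)
s=r.sense();print(s["clock"],s["eef_pos"],s["contact_force"])
E
```

```text
top filter_box [ 463. -175.  124.] 0.71
top push_left [482.   1. 123.] 0.57
top push_right [ 460. -177.  122.] 0.85
top slot [523. -92. 122.] 0.63
top mug [524. 127.  -0.] 0.87
top cartridge [ 489. -272.    2.] 0.68
top tamper [ 578. -272.    2.] 0.9
top tin [735. -67.  -0.] 0.81
top dripper [ 746. -197.    2.] 0.69
top screwdriver [395. -78.   1.] 0.61
slot dir -168.11720285138256 444.44698974198485
side filter_box [558. -93.   0.] 0.79
side push_left [479.   4. 123.] 0.96
side push_right [ 461. -177.  122.] 0.67
side slot [526. -94. 125.] 0.72
side mug [519. 130.  -2.] 0.94
side cartridge [ 490. -273.    3.] 0.72
side tamper [ 576. -275.   -1.] 0.63
side tin [736. -70.   3.] 0.79
side dripper [ 747. -201.   -1.] 0.79
side screwdriver [393. -77.  -4.] 0.97
16.6 [ 300.98535869 -396.68433779  247.2810901 ] [-0.31669029 -0.33816792 -0.60777053]
```

View pics/top9.png

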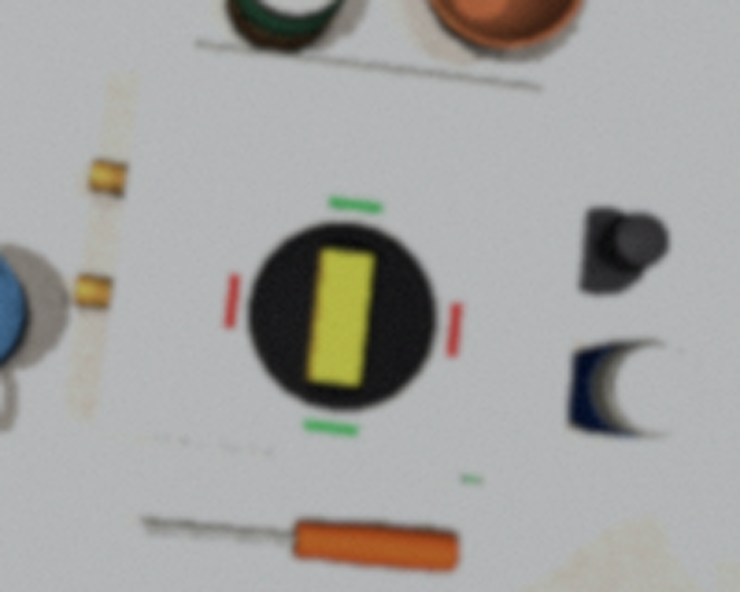

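View pics/side9.png

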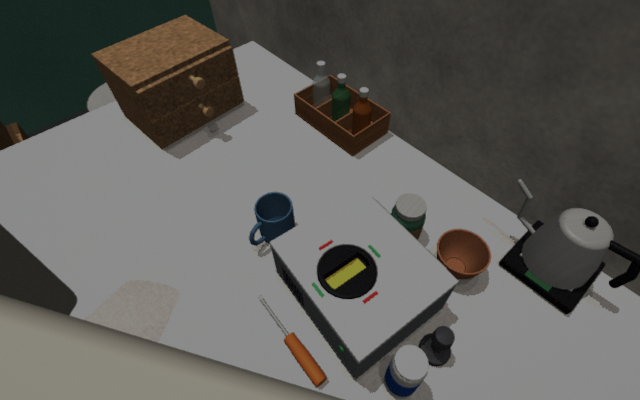

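The top view shows the slot running from (347,252) to (334,382), in line with the green marks at (356,205) and (331,427). The panel is flush, the bystanders are in place and the arm is clear.

```bash
python3 -c "
from rig import r
print(r.sign_off())"
```

```text
the job is handed in; nothing more can be done
None
```

The service panel is shut and its fastener is turned clockwise to its stop, so the job is done as asked and handed in at about 16.6 s.

- **Panel:** I pushed it shut with closed fingertips near its front right corner. It stopped firmly at 36 N with the fingertips at 121.8 mm, against 122 mm expected. The last pictures put the push points at 122–123 mm.
- **Fastener:** I set both fingertips in the slot and turned it clockwise until it hit the stop. The turning moment rose from about 0.07 to 2.0 N m there. In the final top view the slot is within about 1° of the line through the green marks.
- **Surroundings:** The final picture estimates for the loose items match the first ones to within the networks' error of a few mm. The arm is clear, and the force reading is about zero.

Two final readings were wrong. My automatic slot-angle measurement picked up stray yellow pixels, so I read the angle from the picture instead. In the final top view the network also put the filter box at one corner of the panel, but the side view placed it correctly.

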